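# Vortex a sample tube in touch mode

## Task

Mix the sample on the blue vortex mixer: flick the small red mode lever on its sloping front panel from off (middle) all the way to the right as you face the panel, which is touch mode - never to the left, which is continuous running. Then take the orange-capped tube out of the blue rack, stand its pointed end upright in the mixer's black rubber cup and push the sprung cup down about 4 mm, half of its travel, not onto its stop. Keep it there: the program finishes while the gripper is still holding the tube and pressing the cup down, with nothing but the tube touching the cup, and all other things on the bench left where they are.

Things in the scene. Friction and masses are not known exactly. Their poses are not given: they have to be found in the camera images.
- mixer: blue vortex mixer, fixed, 165 deep (x), 125 wide (y), 115 high, black cup above it to 157 mm. Origin: centre of its underside; -x is its front, roughly to the robot, a light-grey panel sloping 51 degrees from x -82, z 50 to x -30, z 115 mm; +y is on the left as you face the panel. Black speed dial at y +34 (34 mm across, 14 proud): set already, leave it.
- mode_lever (a joint): angle of the small red bat-shaped mode lever, rad: 0 = off (square to the panel, black dot); +0.42 = right stop (to mixer -y) = touch mode, yellow dot; -0.42 = left stop = continuous running, green dot. It swings only left and right, needs about 1.7 N at the tip and stays where it is left.
- lever_tip (a point): on the mode lever's axis, 30 mm from its pivot, where it is thickest (10 mm); the lever ends 6 mm beyond. At off it lies at x -80, y -30, z 101 mm in the mixer's frame; at either stop 12 mm to the side. The panel is 30 mm from it along the panel's normal, more straight below.
- mix_cup (a joint): how far the mixer's black rubber cup is pushed down, m: 0 = free, 0.008 = on its stop. It is sprung: pushing down with about 2 N just starts it, 6 N holds it 4 mm down, 10 N puts it on the stop (1 N per mm).
- cup_seat (a point): centre of the floor of the cup's recess, where the tube's tip stands; 143 mm above the bench when free, at x +26, y 0 mm in the mixer's frame; sinks with the cup. The recess is round, 14 mm deep, about 30 mm wide at its floor, 39 mm at the rim; the cup is 49 mm across outside.
- tube_rack: blue one-row tube rack, fixed to the bench, 62 (x) by 210 (y) by 75 mm high. Origin: centre of its underside. Four 32 mm round holes along its y axis at y = -76.5, -25.5, 25.5 and 76.5 mm; three hold tubes, standing on its floor 8 mm above the bench; which is where varies.
- sample_tube: conical 50 ml centrifuge tube, 115 mm tall overall: frosted body 29 mm in diameter, cone over the lowest 15 mm down to a flat tip 9 mm wide; ORANGE screw cap, 34 mm across over the top 15 mm. Closed, rigid, 30 to 70 g. Origin: the tip; +z points to the cap. In the rack the cap's top is 123 mm above the bench; the rack's top is at 75 mm.
- blue_tube_a: conical 50 ml centrifuge tube, 115 mm tall overall: frosted body 29 mm in diameter, cone over the lowest 15 mm down to a flat tip 9 mm wide; BLUE cap; otherwise like the sample tube. Stays in the rack.
- blue_tube_b: like blue_tube_a. Stays in the rack.
- beaker: small empty glass beaker, 54 mm across, 60 mm high, origin at the centre of its underside; stands between mixer and rack. Stays.
- marker: red and white marker pen lying on the bench, 135 mm long, 14 mm thick, origin under its middle. Stays.
- reagent_bottle: brown reagent bottle with a blue cap, 70 mm across, 140 mm high, origin at the centre of its underside, at the back between them. Stays.
- small_jar: small jar with a white cap, 52 mm across, 60 mm high, origin at the centre of its underside, at the back. Stays.
There are look-alikes about, which are no part of the job. Leave any turquoise look-alike of the sample_tube alone.

How it is judged:
On the way, in this order (a step that is already met when the one before it is completed fails the run):
1. the mode lever stands at the right, in touch mode (value of joint mode_lever above 0.3 rad), for 0.2 s.
2. the orange-capped tube is held clear above the rack (height (world z) of sample_tube above 0.085 m and contact force between the fingers and sample_tube above 2 N), for 0.2 s.
At the end, for the whole second after the job is handed in: Through the last second: lever right (over 0.3 rad); gripper holding the orange-capped tube, still and upright within 15 degrees, its tip in the cup within 10 mm of the centre and pressing with over 3 N; cup 2.2 to 6.2 mm down; arm and fingers touching no part of the mixer (value of joint mode_lever above 0.3 rad and value of joint mix_cup between 0.0022 and 0.0062 m and horizontal distance between sample_tube and cup_seat below 0.01 m and distance between sample_tube and cup_seat below 0.014 m and angle between sample_tube's own z axis and vertical below 0.26 rad and linear speed of sample_tube below 0.03 m/s and contact force between sample_tube and mixer above 3 N and contact force between the fingers and sample_tube above 3 N and contact force between the arm and mixer below 0.5 N); the arm keeps its last pose, push and grip.
It fails at once if the mode lever is thrown to the left (continuous running) (value of joint mode_lever below -0.25 rad).
It fails at once if a blue-capped tube is disturbed (moved more than 20 mm) (distance of any of blue_tube_a, blue_tube_b from where it was at the start of the episode above 0.02 m).
It fails at once if beaker, marker, bottle or jar are disturbed (moved more than 30 mm) (distance of any of beaker, marker, reagent_bottle, small_jar from where it was at the start of the episode above 0.03 m).
It also fails if it takes over 51 s, if anything falls off the work surface, if the arm or the gripper's body presses on something with over 40 N, if the wrist force passes 120 N, or if a joint passes its speed limit or range.

## Robot

A 7-joint arm with a two-finger parallel gripper is mounted at the origin on the work surface. World frame = base frame: x ahead of the robot, y to its left, z up, the work surface at z = 0. Lengths are in m, angles in rad, forces in N, time in s.
With the tool pointing down it reaches from about 0.4 to 0.875 m from the base axis. Payload 19.3 kg.
Tool frame: the origin (TCP) lies on the centre line of the jaws, within the pads' length; the fingertips stand 14 mm ahead of it and the grasp point (between the pads) lies 5 mm behind it (bot.tip_extent is the distance from the TCP to the fingertips, in m); z points along the fingers, y is the line along which they close (so a half turn about z gives the same grasp; the last joint's range is limited). The gripper opens to 85 mm and grips with 20 to 120 N. Pads are 22 mm wide; open, the fingers measure 114 mm over their backs; the gripper's body (76 mm by 85 mm) begins 54 mm behind the grasp point. The pads swing forward as they close: fully open they stand 13 mm farther back than shut.
Start: joints at [-1.191, 0.521, -0.036, 1.599, 0.021, 1.021, -0.113], TCP at [0.272, 0.563, 0.245] pointing down, gripper open.
Joint ranges: [-2.91, 2.91], [-0.3, 2.13], [-1.5, 1.42], [0.17, 2.43], [-1.26, 4.41], [0.16, 1.93], [-2.52, 2.52]. Speed limits (rad/s): [1.89, 1.89, 2.39, 2.39, 3.01, 3.01, 3.01].

## Interface

Orientations are given as [roll, pitch, yaw] about the fixed x, y, z axes, in that order (R = Rz(yaw) Ry(pitch) Rx(roll)).
In Python, from workcell import monitor, grab_frame, camera_model, bot gives the robot as it stands.
- The arm moves only by the tool move_arm, never from a script. Its argument "moves" is a list of rows, each a list of 4 numbers: the shift along the world's x, y, z in mm, then the turn about the world's z in rad. A call has 1 to 12 rows; each row is the pose to reach, as a shift and turn from the pose commanded when the call began; what a row does not reach only later rows make up. A row lasts 1/8 s, in which the tool goes at most 62.5 mm and 10.7 degrees, less where a joint would pass 70% of its speed; a pose out of reach is approached as far as the arm can. A call with a gripper value outside its range is refused whole. "gripper" is the opening, from 0 (shut) to 1 (fully open), set as the call begins (left out, the last holds). The fingers move at their own pace and stop on an object; "newtons" is the grip in N (left out, the last holds). Time passes only in rows, so rows that repeat a pose let the fingers close. It gives the time, the measured TCP pose, the force, the opening and the grip force at its end, in the units of the state.
- monitor.observe(): the state, without advancing time (a new reading comes with each control period).
- grab_frame(name): name is "side" or "top" or "wrist"; returns the picture (420x560x3 uint8, blue, green, red); there is no depth.
- camera_model(name): a dict with "vfov" (degrees; the focal length in pixels is half the picture's height over the tangent of half this angle, whatever the lens; pixels are square), "cx", "cy" (the principal point, pixels), "k1" (the pictures are not rectified: a ray, as slopes to the right and down, at radius r is drawn at 1 + k1 r^2 times it, then the intrinsics apply), "R" (3x3) and "t" (3): a world point X has camera coordinates R X + t; the wrist camera has in their place "T_tool_cam" (4x4, takes a point from camera to tool coordinates, whose origin is the TCP and whose axes are the flange's). Camera axes: x right, y down, z forward; pixel columns grow to the right and rows downward; lengths in m; the calibration is good to about 2 mm. A picture is of the moment at which its call begins: read the wrist's pose just before it. camera_model takes no time and is no camera call.
- bot.job_done(): hands the job in; it is judged then, once.
The state is a dict: "clock": time; "qpos": joint angles; "qd": joint speeds; "joint_efforts": joint torques, N m; "position": TCP position; "tool_rot": TCP orientation; "force": force on the tool from outside, world axes, zero at the start; "moment": the same for the moment, N m; "grip_width": finger opening in m; "finger_force": force on a finger pad.
Only numpy, scipy, OpenCV 4.12 (cv2) and the standard library are available. Lean on these libraries where they do the work, as an engineer would, in place of code of your own. Each camera call takes 0.05 s, during which the arm holds its last target. There are 200 camera calls.

## Working session

There is one attempt and no reset: what is moved stays moved. The work goes in short steps, Python scripts to look and compute and a tool call to move; the robot and the scene stay as the last step left them, time stands still between calls to the robot, and variables do not carry over. Pictures are saved under pics/ and viewed, at most 10 in all, crops included, and the job is handed in when it is done.

Besides the shell and the picture viewer there is one more tool, called in YAML: its name, and indented under it one key for each argument. move_arm: Moves the arm, as the interface text tells. Its arguments: {"type":"object","properties":{"moves":{"type":"array","items":{"type":"array","items":{"type":"number"}}},"gripper":{"type":"number"},"newtons":{"type":"number"}},"required":["moves"]}

```bash
mkdir -p pics; cat > h.py <<'E'
import numpy as np, cv2
from workcell import monitor, grab_frame, camera_model, bot
from scipy.spatial.transform import Rotation as Ro
def cam(n, st=None):
    m=camera_model(n); f=210/np.tan(np.radians(m["vfov"]/2))
    if "R" in m: R,t=np.array(m["R"]),np.array(m["t"])
    else:
        T=np.array(m["T_tool_cam"]); W=np.eye(4); W[:3,:3]=Ro.from_euler("xyz",st["tool_rot"]).as_matrix(); W[:3,3]=st["position"]
        M=np.linalg.inv(W@T); R,t=M[:3,:3],M[:3,3]
    return dict(f=f,cx=m["cx"],cy=m["cy"],k1=m["k1"],R=R,t=t)
def proj(c,X):
    p=np.atleast_2d(X)@c["R"].T+c["t"]; s=p[:,:2]/p[:,2:]; s=s*(1+c["k1"]*(s**2).sum(1,keepdims=True))
    return s*c["f"]+[c["cx"],c["cy"]]
def ray(c,u):
    d=(np.array(u,float)-[c["cx"],c["cy"]])/c["f"]; s=d.copy()
    for _ in range(30): s=d/(1+c["k1"]*(s@s))
    v=c["R"].T@np.r_[s,1]; return -c["R"].T@c["t"], v/np.linalg.norm(v)
def atz(c,u,z):
    o,v=ray(c,u); return o+v*(z-o[2])/v[2]
def tri(*cu):
    A=0;b=0
    for c,u in cu:
        o,v=ray(c,u); P=np.eye(3)-np.outer(v,v); A=A+P; b=b+P@o
    return np.linalg.solve(A,b)
E
python3 - <<'E'
from h import *
s=monitor.observe(); print({k:np.round(v,3) for k,v in s.items()}, bot.tip_extent)
for n in("top","side","wrist"):
    im=grab_frame(n); cv2.imwrite(f"pics/{n}0.png",im); c=cam(n,s); print(n,c["f"],c["k1"],-c["R"].T@c["t"],c["R"][2])
E
```

```text
{'clock': np.float64(0.0), 'qpos': array([-1.191,  0.522, -0.036,  1.6  ,  0.021,  1.021, -0.113]), 'qd': array([ 0.001, -0.   ,  0.001, -0.001, -0.   ,  0.001,  0.002]), 'joint_efforts': array([ 0.0000e+00, -9.2709e+01,  1.9800e+00, -3.6995e+01,  1.8000e-02,
        8.0000e-03, -0.0000e+00]), 'position': array([0.272, 0.563, 0.245]), 'tool_rot': array([-3.14 ,  0.   ,  2.692]), 'force': array([ 0.436, -0.632, -0.281]), 'moment': array([-0.001,  0.018,  0.054]), 'finger_force': np.float64(0.0), 'grip_width': np.float64(0.086)} 0.014
top 466.4650021586355 -0.007616601917783754 [ 0.54063024 -0.01270913  1.28141523] [ 0.07459191  0.01977403 -0.99701807]
side 464.7085917870178 0.04004789237191801 [ 0.0977558  -0.53363144  0.93120247] [ 0.45675209  0.49229089 -0.7409637 ]
wrist 338.99662125663167 0.009053606762729108 [0.20306373 0.59548303 0.37346842] [ 0.2696812  -0.131534   -0.95392393]
```

View pics/top0.png

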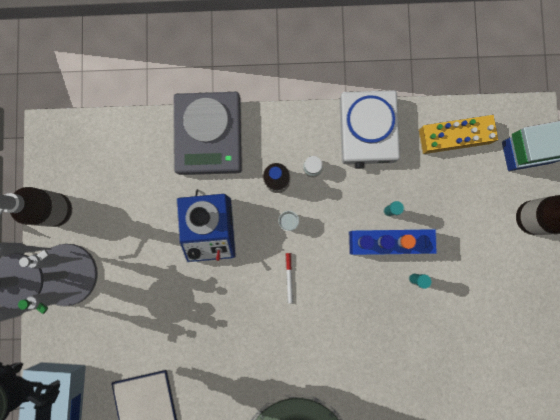

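View pics/side0.png

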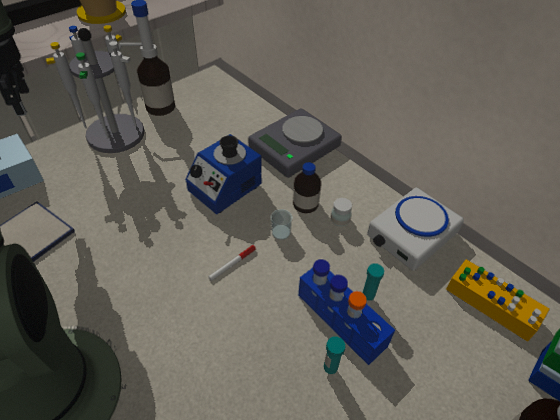

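The top view shows the mixer at (207,228), with the red lever near (218,254), and the rack at (392,242). There is one orange cap at (408,241), blue caps at (366,242) and (386,242), and turquoise look-alikes standing outside the rack at (395,209) and (421,281). The orange cap in the rack fits the description; I'll confirm it in an enlarged composite.

```bash
python3 - <<'E'
from h import *
t=cv2.imread("pics/top0.png"); s=cv2.imread("pics/side0.png")
def crop(im,x,y,w,h): return cv2.resize(im[y:y+h,x:x+w],(400,300),interpolation=cv2.INTER_CUBIC)
a=np.hstack([crop(t,165,185,80,60+20)[:, :],crop(t,345,195,100,75)])
a=np.hstack([cv2.resize(t[185:269,155:267],(400,300),interpolation=cv2.INTER_CUBIC),crop(t,345,195,100,75)])
b=np.hstack([crop(s,180,130,100,75),crop(s,290,250,120,90)])
cv2.imwrite("pics/comp.png",np.vstack([a,b]))
E
```

```text
(no output)
```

View pics/comp.png

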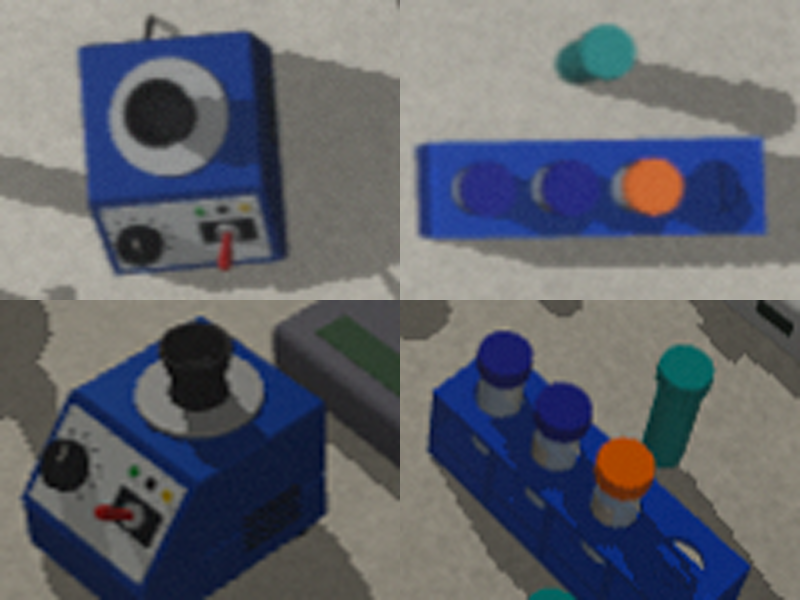

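The composite confirms one orange cap, third from the left in the rack, top (408.2,241.8) and side (357.5,298.6). The lever is upright at off. Next I'll fit the mixer pose.

```bash
cat > fit.py <<'E'
from h import *
from scipy.optimize import least_squares
T=cam("top"); S=cam("side")
M=np.array([[82.5,62.5,115],[82.5,-62.5,115],[-30,62.5,115],[-30,-62.5,115],[-82,62.5,50],[26,0,157],[-85,-30,105]])/1e3
ut=np.array([[177.4,198.2],[224.4,194.2],[180.8,241.8],[228.4,238.8],[187.2,261.2],[199.8,216.6],[217.7,260]])
Ms=np.array([[-30,62.5,115],[-30,-62.5,115],[-82,62.5,50],[-82,-62.5,50],[26,0,157],[82.5,-62.5,115],[-85,-30,105]])/1e3
us=np.array([[198.7,155],[227,175.7],[186.2,178],[215,201.2],[229,140.8],[261.2,155.5],[204.2,183.2]])
def W(p,M):
    c,s=np.cos(p[2]),np.sin(p[2]); return M@np.array([[c,-s,0],[s,c,0],[0,0,1]]).T+[p[0],p[1],0]
def res(p,w):
    r=[]
    if "t" in w: r.append(proj(T,W(p,M))-ut)
    if "s" in w: r.append(proj(S,W(p,Ms))-us)
    return np.concatenate(r).ravel()
E
python3 - <<'E'
from fit import *
for w in("t","s","ts"):
    r=least_squares(res,[.6,.2,0],args=(w,),loss="soft_l1"); print(w,r.x,np.round(r.fun.reshape(-1,2),1).tolist())
p=r.x; print("tip",W(p,np.array([[-80,-30,101],[26,0,143]])/1e3))
a,b=[408.2,241.8],[357.5,298.6]
print(atz(T,a,.123),atz(S,b,.123),tri((T,a),(S,b)))
for q in [(466,188),(466+100,188)]: pass
# rack top corners
for q in [(430,145),(765,140),(765,233),(432,238)]: print(atz(T,((q[0]-400)/4+345,q[1]/4+195),.075))
for n,q,z in [("beaker",(289,221),.06),("bottle",(275,173),.14),("mk",(288.5,254),.01),("mk2",(292,302),.01),("turq1",(396,208),.123),("turq2",(424,282),.115),("balance",(240,172),.05)]: print(n,atz(T,q,z))
E
```

```text
t [0.58899487 0.21602242 0.04913368] [[-0.5, -0.7], [1.7, -0.6], [-1.3, 0.2], [0.7, -0.6], [-0.4, 0.6], [-0.3, 0.2], [0.6, 1.0]]
s [0.59602614 0.21977027 0.03678456] [[-0.5, -3.8], [2.0, 0.1], [-0.9, 0.4], [-0.3, 2.6], [0.1, 0.1], [1.0, -0.3], [-0.5, -0.7]]
ts [0.59117592 0.21679611 0.0555371 ] [[-1.0, -1.4], [1.2, -1.6], [-1.5, -0.5], [0.4, -1.7], [-0.5, -0.1], [-0.7, -0.7], [0.5, 0.1], [-1.5, -2.1], [1.7, 1.6], [-1.8, 2.3], [-0.4, 4.3], [-0.8, 1.4], [0.3, 0.6], [-0.8, 1.1]]
tip [[0.51296452 0.18240168 0.101     ]
 [0.61713583 0.21823933 0.143     ]]
[ 0.54099616 -0.29151914  0.123     ] [ 0.5443762  -0.29056609  0.123     ] [ 0.54156801 -0.29119799  0.12690384]
[ 0.57200012 -0.16146337  0.075     ]
[ 0.5692891  -0.37621092  0.075     ]
[ 0.50983473 -0.37321729  0.075     ]
[ 0.51231984 -0.16051727  0.075     ]
beaker [0.60378564 0.00162014 0.06      ]
bottle [0.71926481 0.03199894 0.14      ]
mk [0.51676176 0.00602131 0.01      ]
mk2 [3.87741516e-01 1.12393190e-04 1.00000000e-02]
turq1 [ 0.62537672 -0.26526703  0.123     ]
turq2 [ 0.44110976 -0.32769299  0.115     ]
balance [0.73886987 0.12893377 0.05      ]
```

move_arm:
  moves:
    - [30,-45,0,0.1]
    - [60,-90,0,0.2]
    - [95,-140,0,0.3]
    - [130,-190,0,0.4]
    - [160,-230,0,0.49]
    - [195,-280,0,0.49]
    - [228,-323,0,0.49]
    - [228,-323,0,0.49]
    - [228,-323,0,0.49]
    - [228,-323,0,0.49]
  gripper: 0

```text
clock: 1.4
position: [0.4991, 0.2409, 0.2452]
tool_rot: [3.141, -0.0, -3.1]
force: [-0.7, 0.7, -0.2]
grip_width: 0.0
finger_force: 0.0
```

```bash
python3 - <<'E'
from h import *
from fit import *
s=monitor.observe(); im=grab_frame("wrist"); cv2.imwrite("pics/w1.png",im)
print(s["clock"],s["position"],s["tool_rot"],s["grip_width"],s["force"])
c=cam("wrist",s); p=[0.5912,.2168,.05]
print(proj(c,W(p,np.vstack([M,Ms]))).round(1).tolist())
np.save("s1.npy",np.r_[s["position"],s["tool_rot"]])
E
```

```text
1.4 [0.49907566 0.24094269 0.24524794] [ 3.14134418e+00 -2.96545675e-04 -3.09956843e+00] 3.986950192915897e-05 [-0.65292472  0.66908668 -0.18269482]
[[316.5, 381.3], [184.5, 382.3], [319.7, 274.3], [172.5, 275.6], [313.5, 195.7], [243.8, 365.2], [208.6, 209.9], [319.7, 274.3], [172.5, 275.6], [313.5, 195.7], [186.8, 196.8], [243.8, 365.2], [184.5, 382.3], [208.6, 209.9]]
```

View pics/w1.png

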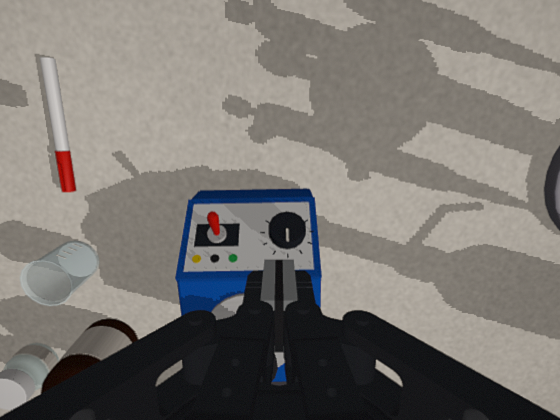

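Wrist view (upside down, +y to the right) shows the red lever's end at about (213,214), the dial at (287,230), and panel corners at (178,277), (320,272) and (314,199). The model is off by about 3 px.

```bash
python3 - <<'E'
from h import *
from fit import *
v=np.load("s1.npy"); c=cam("wrist",dict(position=v[:3],tool_rot=v[3:]))
im=cv2.imread("pics/w1.png").astype(int); m=(im[...,2]>140)&(im[...,1]<70)&(im[...,0]<70); m[:, :180]=0; m[:,250:]=0
y,x=np.nonzero(m); 
for r in range(y.min(),y.max()+1,3): print(r,x[y==r].min(),x[y==r].max())
print(atz(c,(213,213.5),.105), atz(c,(214,218),.101))
for q,z in [((178,277),.115),((320,272),.115),((191,202),.05),((314,198),.05)]: print(atz(c,q,z))
Mw=np.array([[-30,-62.5,115],[-30,62.5,115],[-82,-62.5,50],[-82,62.5,50],[-85,-30,105]])/1e3
uw=np.array([[178,277],[320,272],[190.5,202],[314,198],[213,213.5]])
f=lambda p:np.r_[(proj(c,W(p,Mw))-uw).ravel(), res(p,"t")]
r=least_squares(f,[.59,.22,.05],loss="soft_l1"); print(r.x,r.fun.round(1)); print(W(r.x,np.array([[-80,-30,101],[26,0,143]])/1e3))
print(proj(c,[[v[0],v[1],v[2]-.014]]))
E
```

```text
214 216 216
217 210 217
220 211 218
223 212 218
226 213 218
229 214 218
232 215 219
[0.5107874  0.18622175 0.105     ] [0.51607128 0.18624303 0.101     ]
[0.5655358  0.15744778 0.115     ]
[0.55591525 0.27784549 0.115     ]
[0.51764828 0.15421367 0.05      ]
[0.50854226 0.27582601 0.05      ]
[0.59210569 0.21902896 0.05935966] [-3.   0.2  1.9  2.8 -2.1 -3.7  0.9 -1.9 -2.7 -2.1 -2.  -1.6  0.1 -2.
 -2.3 -0.8 -0.4 -2.1 -1.2 -0.3 -1.7 -1.  -0.3 -0.3]
[[0.51402634 0.18433581 0.101     ]
 [0.6180599  0.2205714  0.143     ]]
[[279.81242529 275.96191182]]
```

move_arm:
  moves:
    - [12,-26,0,0]
    - [12,-26,-50,0]
    - [12,-26,-100,0]
    - [12,-26,-130,0]
    - [12,-26,-141,0]
    - [12,-26,-141,0]
    - [12,-28,-141,0]

```text
clock: 2.33
position: [0.5123, 0.2123, 0.1055]
tool_rot: [3.141, 0.002, -3.101]
force: [-0.3, 0.3, -0.5]
grip_width: -0.0002
finger_force: 0.0
```

```bash
python3 - <<'E'
from h import *
s=monitor.observe(); print(s["clock"],s["position"],s["force"])
im=grab_frame("wrist"); b=grab_frame("side")
cv2.imwrite("pics/l1.png",np.hstack([cv2.resize(im[150:400,150:400],(400,400)),cv2.resize(b[130:230,170:270],(400,400),interpolation=cv2.INTER_CUBIC)]))
E
```

```text
2.325 [0.51232239 0.21231414 0.10553952] [-0.25868278  0.27302081 -0.45679027]
```

View pics/l1.png

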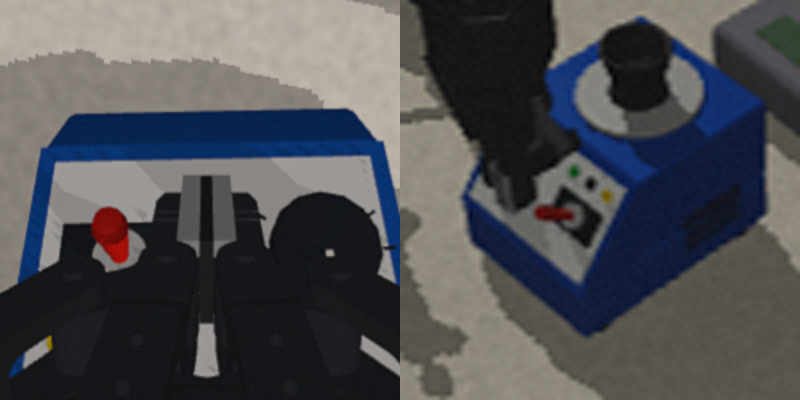

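The left half shows the fingertips about 12 mm to the +y side of the lever (tip at 110,225) and clear of the dial. Pushing toward -y.

move_arm:
  moves:
    - [0,-4,0,0]
    - [0,-8,0,0]
    - [0,-11,0,0]
    - [0,-14,0,0]
    - [0,-16,0,0]
    - [0,-18,0,0]

```text
clock: 3.18
position: [0.512, 0.1938, 0.1043]
tool_rot: [3.141, 0.0, -3.101]
force: [1.5, 3.0, 0.3]
grip_width: -0.0006
finger_force: 1.2
```

```bash
python3 - <<'E'
from h import *
s=monitor.observe(); print(s["clock"],s["position"],s["force"])
im=grab_frame("wrist"); cv2.imwrite("pics/l2.png",im)
m=(im[...,2]>120)&(im[...,1]<60)&(im[...,0]<60); m[:,:120]=0; y,x=np.nonzero(m)
for r in range(y.min(),y.max()+1,4): print(r,x[y==r].min() if (y==r).any() else None,x[y==r].max() if (y==r).any() else None)
E
```

```text
3.175 [0.51198986 0.1938111  0.10434751] [1.47272661 2.9991706  0.25547402]
290 240 240
294 229 240
298 227 239
302 None None
306 233 237
```

move_arm:
  moves:
    - [0,-2,0,0]
    - [0,-4,0,0]
    - [0,-5,0,0]
    - [0,-5,0,0]

```text
clock: 3.72
position: [0.5117, 0.1898, 0.1043]
tool_rot: [3.14, 0.0, -3.101]
force: [1.2, 8.2, -1.0]
grip_width: 0.0003
finger_force: 3.5
```

move_arm:
  moves:
    - [0,-1,0,0]
    - [0,-1.5,0,0]
    - [0,-1.5,0,0]

```text
clock: 4.1
position: [0.5117, 0.1894, 0.1044]
tool_rot: [3.139, 0.001, -3.1]
force: [1.1, 13.5, -0.7]
grip_width: -0.0
finger_force: 5.9
```

```bash
python3 - <<'E'
from h import *
s=monitor.observe(); print(s["clock"],s["position"],s["force"])
im=grab_frame("wrist"); b=grab_frame("side")
cv2.imwrite("pics/l3.png",np.hstack([cv2.resize(im[150:400,150:400],(400,400)),cv2.resize(b[130:230,170:270],(400,400),interpolation=cv2.INTER_CUBIC)]))
E
```

```text
4.1 [0.51174345 0.1894095  0.10443088] [ 1.11737279 13.49000959 -0.66386437]
```

View pics/l3.png

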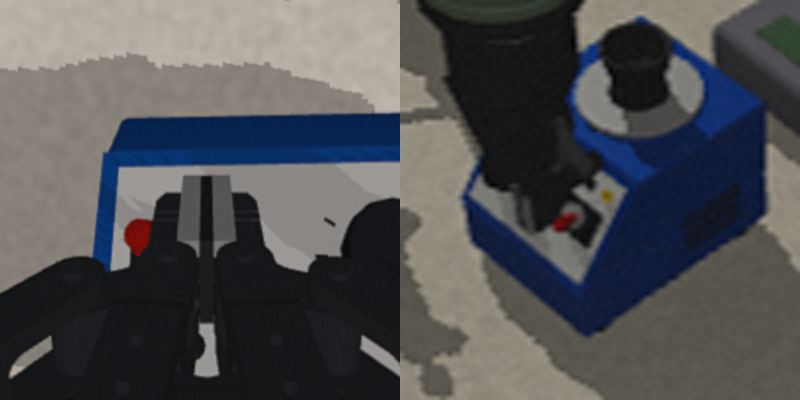

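The force climbs to 13.5 N with hardly any motion, so the lever is on its right stop; the side view shows it tilted toward the yellow dot. I'll back off, rise and verify.

move_arm:
  moves:
    - [0,4,0,0]
    - [0,10,0,0]
    - [0,10,50,0]
    - [0,10,110,0]
    - [0,10,160,0]
    - [0,10,200,0]
    - [0,10,200,0]
  gripper: 0.75

```text
clock: 5.08
position: [0.5125, 0.1972, 0.3069]
tool_rot: [3.14, 0.004, -3.102]
force: [-0.4, 0.6, -0.5]
grip_width: 0.064
finger_force: 0.0
```

```bash
python3 - <<'E'
from h import *
s=monitor.observe(); print(s["clock"],s["position"],s["force"],s["grip_width"])
im=grab_frame("wrist"); b=grab_frame("side")
np.save("s2.npy",np.r_[s["position"],s["tool_rot"]]); cv2.imwrite("pics/w2.png",im)
c=cam("wrist",s); print(proj(c,[[.513,.172,.1]]))
cv2.imwrite("pics/l4.png",np.hstack([im[:400],cv2.resize(b[150:210,185:240],(230,400),interpolation=cv2.INTER_CUBIC)]))
E
```

```text
5.075 [0.51250471 0.19722029 0.30688627] [-0.42701163  0.6142674  -0.46626819] 0.06400991383594805
[[253.96479622 183.35550537]]
```

View pics/l4.png

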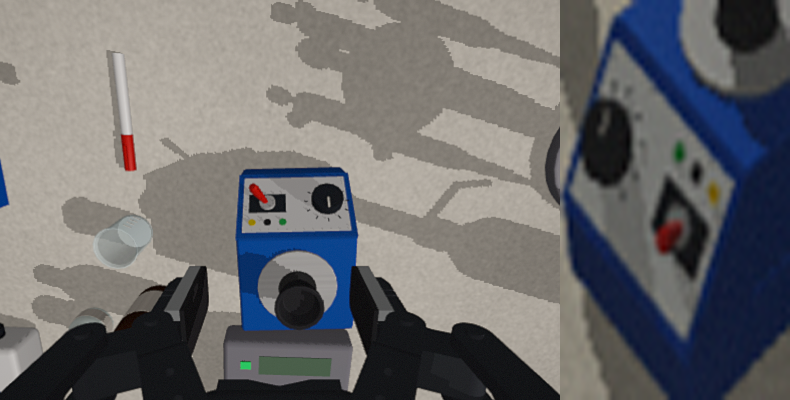

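The lever stands right (wrist 258,193, on the yellow-dot side), and the cup's rim shows at about (299,307). Next I'll compute the cup centre and check wrist-joint room for the turn.

```bash
python3 - <<'E'
from h import *
v=np.load("s2.npy"); c=cam("wrist",dict(position=v[:3],tool_rot=v[3:]))
print(monitor.observe()["qpos"].round(2))
im=cv2.imread("pics/w2.png"); g=im[255:335,255:345]; k=(g.max(2)<60).astype(np.uint8)
n,l,st,ce=cv2.connectedComponentsWithStats(k); print(st,ce.round(1))
# fit rim circle: outer r 24.5 at z .157
print(atz(c,(299.5,307),.157))
a=np.linspace(0,2*np.pi,40)
for X in ([.618,.2205],[.618,.217]):
    q=proj(c,np.c_[X[0]+.0245*np.cos(a),X[1]+.0245*np.sin(a),0*a+.157]); print(X,q.min(0),q.max(0))
cv2.imwrite("pics/cup.png",cv2.resize(im[240:340,240:360],(720,600),interpolation=cv2.INTER_CUBIC))
E
```

```text
[-0.43  0.34 -0.06  1.73  0.02  1.07  1.11]
[[   0    0   90   80 4640]
 [   0   17   90   63 2560]] [[44.8 33.2]
 [44.  51. ]]
[0.61770064 0.22066678 0.157     ]
[0.618, 0.2205] [273.46613528 284.25046387] [325.22063163 329.27133948]
[0.618, 0.217] [269.75921097 284.12182512] [321.52636422 329.15405095]
```

View pics/cup.png

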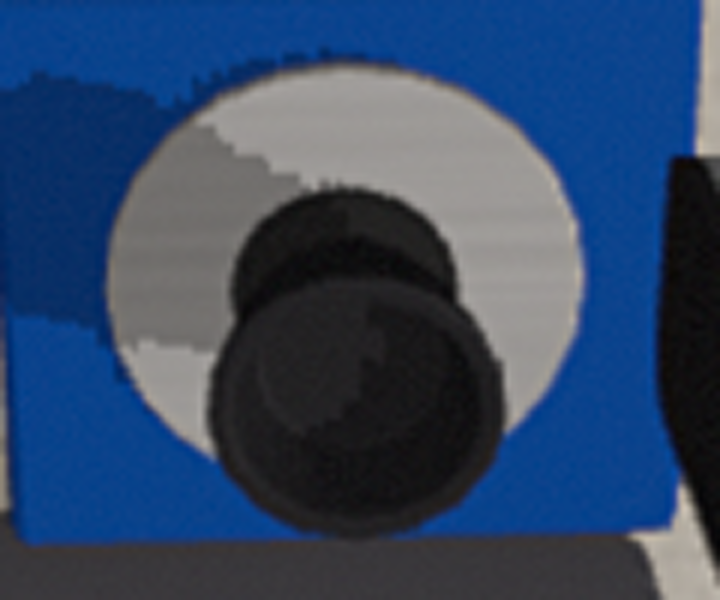

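The rim measures centre (299.4,307.5) px, which puts the cup at (0.6175, 0.220). Now over the orange tube with the jaws turned to close along x.

move_arm:
  moves:
    - [0,-30,0,-0.15]
    - [5,-80,0,-0.32]
    - [8,-135,0,-0.5]
    - [12,-190,0,-0.68]
    - [16,-250,0,-0.86]
    - [20,-310,0,-1.04]
    - [24,-370,0,-1.22]
    - [29,-430,-20,-1.4]
    - [29,-488,-40,-1.6]
    - [29,-488,-57,-1.6]
    - [29,-488,-57,-1.6]
    - [29,-488,-57,-1.6]

```text
clock: 6.68
position: [0.5411, -0.2896, 0.2475]
tool_rot: [-3.141, -0.0, 1.584]
force: [1.1, 1.3, 0.4]
grip_width: 0.0642
finger_force: 0.0
```

```bash
python3 - <<'E'
from h import *
s=monitor.observe(); im=grab_frame("wrist"); cv2.imwrite("pics/w3.png",im); print(s["clock"],s["position"],s["tool_rot"])
np.save("s3.npy",np.r_[s["position"],s["tool_rot"]])
c=cam("wrist",s); 
h=cv2.cvtColor(im,cv2.COLOR_BGR2HSV); m=((h[...,0]>5)&(h[...,0]<20)&(h[...,1]>180)&(h[...,2]>100)).astype(np.uint8)
n,l,st,ce=cv2.connectedComponentsWithStats(m); 
for i in range(1,n):
    if st[i,4]>100: print(st[i],ce[i])
a=np.linspace(0,2*np.pi,60)
for X in ([.542,-.291],):
    for z in (.123,.108):
        q=proj(c,np.c_[X[0]+.017*np.cos(a),X[1]+.017*np.sin(a),0*a+z]); print(q.min(0),q.max(0))
E
```

```text
6.675 [ 0.54105419 -0.28964422  0.24747851] [-3.14147354e+00 -4.21979796e-04  1.58393712e+00]
[ 261  185   44   45 1547] [282.28894635 207.05559147]
[257.5611127  188.52257753] [301.06183658 230.14801595]
[258.6354066  184.20547699] [299.90446836 223.88943138]
```

View pics/w3.png

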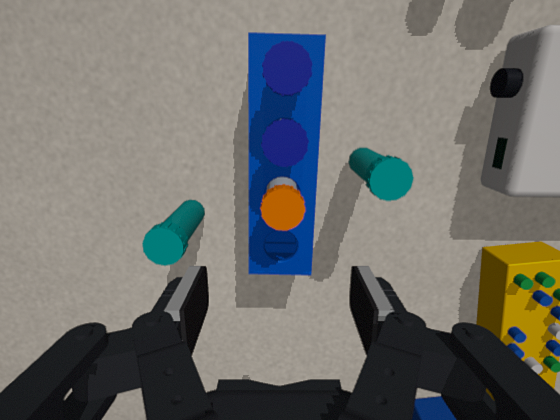

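The orange cap is at (283,207), about 3 px (+2.5 mm in x) from the prediction, with turquoise tubes on either side outside the rack and blue caps above. Descending and gripping.

move_arm:
  moves:
    - [2.5,-1.5,-40,0]
    - [2.5,-1.5,-90,0]
    - [2.5,-1.5,-120,0]
    - [2.5,-1.5,-135,0]
    - [2.5,-1.5,-141,0]
    - [2.5,-1.5,-141,0]
    - [2.5,-1.5,-141,0]

```text
clock: 7.6
position: [0.5438, -0.2924, 0.1074]
tool_rot: [3.14, 0.001, 1.582]
force: [0.5, -0.4, 0.7]
grip_width: 0.0639
finger_force: 0.0
```

move_arm:
  moves:
    - [0,0,0,0]
    - [0,0,0,0]
    - [0,0,0,0]
    - [0,0,0,0]
    - [0,0,0,0]
    - [0,0,0,0]
  gripper: 0.2
  newtons: 60

```text
clock: 8.35
position: [0.5435, -0.2925, 0.1069]
tool_rot: [3.141, 0.0, 1.582]
force: [-1.5, 0.3, 6.7]
grip_width: 0.033
finger_force: 58.8
```

move_arm:
  moves:
    - [0,0,15,0]
    - [0,0,45,0]
    - [0,0,85,0]
    - [0,0,130,0]
    - [0,0,175,0]
    - [0,0,195,0]
    - [0,0,195,0]
    - [0,0,195,0]

```text
clock: 9.35
position: [0.5429, -0.292, 0.301]
tool_rot: [-3.141, -0.0, 1.582]
force: [-0.4, 0.8, -1.8]
grip_width: 0.033
finger_force: 59.5
```

```bash
python3 - <<'E'
from h import *
s=monitor.observe(); print(s["clock"],s["position"],s["grip_width"],s["finger_force"],s["force"],s["qpos"])
side=grab_frame("side"); im=grab_frame("wrist")
cv2.imwrite("pics/g1.png",np.hstack([side[60:360,240:440],im[100:400,140:440]]))
E
```

```text
9.35 [ 0.54294363 -0.29197053  0.30096111] 0.03299118654811236 59.51780676841736 [-0.40177925  0.78932707 -1.81587329] [ 0.10829894  0.48876791  0.43158825  1.57378799 -0.21914479  1.12795264
  0.60075373]
```

View pics/g1.png

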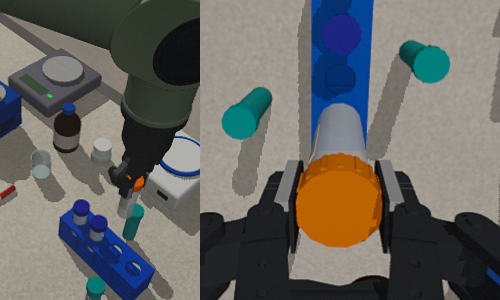

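The tube is held in the jaws and clear of the rack, with the cap at about (280,306) in the wrist picture. I'll check the in-hand offset numerically.

```bash
python3 - <<'E'
from h import *
from scipy.optimize import least_squares
s=monitor.observe(); im=grab_frame("wrist"); c=cam("wrist",s); P=s["position"]
h=cv2.cvtColor(im,cv2.COLOR_BGR2HSV); m=((h[...,0]>5)&(h[...,0]<20)&(h[...,1]>170)&(h[...,2]>80)).astype(np.uint8)
n,l,st,ce=cv2.connectedComponentsWithStats(m); i=1+st[1:,4].argmax(); b=st[i]; ob=np.r_[b[:2],b[:2]+b[2:4]]; print(ob)
a=np.linspace(0,2*np.pi,60)
def B(d):
    q=np.vstack([proj(c,np.c_[P[0]+d[0]+.017*np.cos(a),P[1]+d[1]+.017*np.sin(a),0*a+P[2]+d[2]-o]) for o in(0,.015)]); return np.r_[q.min(0),q.max(0)]
print(B([0,0,.016]))
print(least_squares(lambda d:B(d)-ob,[0,0,.016],diff_step=1e-3,x_scale=.01).x)
# side view: cap centre and body grey pixels
im=grab_frame("side"); S=cam("side")
ax=[proj(S,[P[0],P[1]+.001,P[2]+.016-k])[0].round(1) for k in (.0,.05,.08,.115)]; print(ax)
hs=cv2.cvtColor(im,cv2.COLOR_BGR2HSV)
for k in (.03,.04,.05,.06,.07,.08,.09,.095):
    u=proj(S,[P[0],P[1]+.001,P[2]+.016-k])[0]; r=int(round(u[1])); row=hs[r,int(u[0])-22:int(u[0])+23]; ok=np.nonzero((row[:,1]<55)&(row[:,2]>70))[0]
    print(k,u.round(1),ok+int(u[0])-22)
E
```

```text
[236 253 322 347]
[233.41296801 256.18459853 321.92111356 350.13528047]
[0.00050928 0.00026851 0.01409692]
[array([373.7, 239.1]), array([368.9, 256.6]), array([366.2, 266.4]), array([363.2, 277.2])]
0.03 [370.7 249.8] [348 349 350 351 352 353 354 355 356 357 358 369 370 371 381 382 383 384
 385 386 387 388 389 390 391 392]
0.04 [369.8 253.2] [347 348 349 350 351 352 353 354 355 356 357 358 369 370 371 372 373 374
 375 376 377 378 379 380 381 382 383 384 385 386 387 388 389 390 391]
0.05 [368.9 256.6] [346 347 348 349 350 351 352 353 354 355 356 357 358 359 360 361 367 368
 371 372 373 374 375 376 377 378 379 380 381 382 383 384 385 386 387 388
 389 390]
0.06 [367.9 259.9] [345 346 347 348 349 350 351 352 353 354 355 356 357 358 359 361 362 363
 364 365 366 367 368 369 370 371 372 373 374 375 376 377 378 379 380 381
 382 383 384 385 386 387 388 389]
0.07 [367.1 263.2] [345 346 347 348 349 350 351 352 353 354 355 356 357 358 359 360 361 362
 363 364 365 366 367 368 369 370 371 372 373 374 375 378 379 380 381 382
 383 384 385 386 387 388 389]
0.08 [366.2 266.4] [344 345 346 347 348 349 350 351 352 353 354 355 356 357 358 359 360 361
 362 363 364 365 366 367 368 369 370 371 372 373 382 383 384 385 386 387
 388]
0.09 [365.3 269.5] [343 344 345 346 347 348 349 350 351 352 353 354 355 356 357 358 359 360
 361 362 363 364 365 366 367 368 369 370 372 384 385 386 387]
0.095 [364.9 271.1] [342 343 344 345 346 347 348 349 350 351 352 353 354 355 356 357 358 359
 360 361 362 363 364 365 366 367 368 369 370 371 372 385 386]
```

move_arm:
  moves:
    - [5,30,0,0]
    - [12,80,0,0]
    - [20,135,0,0]
    - [28,190,0,0]
    - [36,245,0,0]
    - [44,300,0,0]
    - [52,355,0,0]
    - [60,410,0,0]
    - [68,460,0,0]
    - [73,495,0,0]
    - [74.5,512,0,0]
    - [74.5,512,0,0]

```text
clock: 11.05
position: [0.6176, 0.22, 0.3008]
tool_rot: [-3.141, 0.001, 1.583]
force: [-0.3, -1.0, -1.2]
grip_width: 0.0326
finger_force: 59.5
```

move_arm:
  moves:
    - [0,0,0,0]
    - [0,0,0,0]
    - [0,0,0,0]

```text
clock: 11.42
position: [0.6179, 0.219, 0.3015]
tool_rot: [3.141, -0.0, 1.581]
force: [0.3, -0.9, -0.6]
grip_width: 0.0326
finger_force: 59.5
```

```bash
python3 - <<'E'
from h import *
s=monitor.observe(); print(s["clock"],s["position"],s["tool_rot"],s["force"],s["finger_force"],s["qpos"].round(2))
E
```

```text
11.425 [0.61786959 0.21902094 0.30151004] [ 3.14139205e+00 -5.68111562e-05  1.58075548e+00] [ 0.26653966 -0.92342187 -0.56677381] 59.53803062438965 [-0.65  0.55  0.34  1.46 -0.19  1.17 -0.27]
```

move_arm:
  moves:
    - [0,0.5,-20,0]
    - [0,0.5,-40,0]
    - [0,0.5,-50,0]
    - [0,0.5,-55,0]
    - [0,0.5,-57,0]
    - [0,0.5,-57,0]
    - [0,0.5,-57,0]

```text
clock: 12.3
position: [0.6179, 0.2204, 0.2448]
tool_rot: [3.141, -0.0, 1.582]
force: [0.2, -0.0, 0.1]
grip_width: 0.0327
finger_force: 59.5
```

move_arm:
  moves:
    - [0,0,-1,0]
    - [0,0,-2,0]
    - [0,0,-3,0]
    - [0,0,-3,0]
    - [0,0,-3,0]

```text
clock: 12.92
position: [0.6178, 0.2203, 0.2414]
tool_rot: [3.141, -0.0, 1.582]
force: [-0.3, -0.1, 3.0]
grip_width: 0.033
finger_force: 59.6
```

move_arm:
  moves:
    - [0,0,-1,0]
    - [0,0,-2,0]
    - [0,0,-2.5,0]
    - [0,0,-2.5,0]
    - [0,0,-2.5,0]
    - [0,0,-2.5,0]

```text
clock: 13.68
position: [0.6178, 0.2203, 0.2389]
tool_rot: [3.141, -0.0, 1.582]
force: [0.3, -0.5, 5.4]
grip_width: 0.0329
finger_force: 59.8
```

```bash
python3 - <<'E'
from h import *
fs=[]
for i in range(10):
    s=monitor.observe(); fs.append(s["force"]); grab_frame("side")
print(s["clock"],s["position"],np.mean(fs,0),np.std(fs,0),s["finger_force"],s["qd"].round(3))
E
```

```text
14.125 [0.61777193 0.22029486 0.2387765 ] [-0.26454818 -0.16909914  4.73206705] [0.60854716 0.54678146 0.51108198] 59.775094985961914 [ 0.     0.002 -0.001 -0.001  0.    -0.    -0.001]
```

move_arm:
  moves:
    - [0,0,-0.8,0]
    - [0,0,-0.8,0]
    - [0,0,-0.8,0]
    - [0,0,-0.8,0]

```text
clock: 14.68
position: [0.6178, 0.2203, 0.2381]
tool_rot: [3.141, -0.0, 1.582]
force: [-0.1, 0.3, 5.8]
grip_width: 0.0326
finger_force: 59.8
```

```bash
python3 - <<'E'
from h import *
fs=[]
for i in range(10):
    s=monitor.observe(); fs.append(s["force"]); grab_frame("side")
print(s["clock"],s["position"],np.mean(fs,0)); f=np.mean(fs,0)[2]
if 4.2<f<7: print(bot.job_done())
E
```

```text
15.125 [0.61780003 0.22032814 0.23805107] [-0.41378533 -0.05008734  5.44911202]
the job is handed in; nothing more can be done
None
```

I handed the job in at about 15 s with the lever seen on its touch-mode stop and the gripper still holding the orange-capped tube in the cup, pressed about 4 mm down (inferred from about 5.4 N and the tool height); no verdict came back.

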